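# Check the spring of the band-saw alignment mirror mount

## Robot

A 6-joint arm with a two-finger parallel gripper is mounted at the origin on the work surface. World frame = base frame: x ahead of the robot, y to its left, z up, the work surface at z = 0. Lengths are in m, angles in rad, forces in N, time in s.
With the tool pointing down it reaches from about 0.35 to 0.975 m from the base axis. Payload 17.4 kg.
Tool frame: the origin (TCP) lies midway between the tips of the shut fingers; the grasp point (between the pads) lies 19 mm behind it; z points along the fingers, y is the direction in which the jaws open and shut (so a half turn about z gives the same grasp; the last joint's range is limited). The gripper opens to 85 mm and grips with 20 to 120 N. Pads are 22 mm wide; open, the fingers measure 114 mm over their backs; the gripper's body (76 mm by 85 mm) begins 54 mm behind the grasp point. The pads swing forward as they close: fully open they stand 13 mm farther back than shut.
Start: joints at [-1.321, 0.116, 1.442, -0, 1.584, -0.038], TCP at [0.192, -0.647, 0.231] pointing down, gripper open.
Joint ranges: [-2.83, 2.83], [-0.83, 2.19], [0.07, 2.5], [-1.14, 4.28], [0.01, 3], [-2.97, 2.97]. Speed limits (rad/s): [1.89, 1.89, 2.22, 3.14, 3.14, 3.14].

## Interface

Orientations are given as a unit quaternion [x, y, z, w].
In Python, from station import arm, cams, workorder gives the robot as it stands.
- The arm moves only by the shell command python3 -m pendant 'ROWS' [FORCE]. ROWS is JSON, a list of rows, each a list of 7 numbers: the shift along the tool's x, y, z in m, then the turn, a rotation vector about the tool's x, y, z in degrees, then the opening in per cent of the stroke, from 0 (shut) to 100 (fully open). In form: [[dx, dy, dz, rx, ry, rz, hand], ...]. A call has 1 to 8 rows; each row is the pose to reach, as a shift and turn from the pose commanded when the call began, along the tool's axes at that moment; what a row does not reach only later rows make up. A row lasts 1/12 s, in which the tool goes at most 41.7 mm and 7.16 degrees, less where a joint would pass 70% of its speed; a pose out of reach is approached as far as the arm can. A call with a gripper value outside its range is refused whole. The fingers move at their own pace and stop on an object; FORCE is the grip in N (left out, the last holds). Time passes only in rows, so rows that repeat a pose let the fingers close. It gives the time, the measured TCP pose, the force and the opening at its end, in the units of the state.
- arm.state(): the state, without advancing time (a new reading comes with each control period).
- cams.snapshot(name): name is "side" or "top" or "wrist"; returns a dict with "img" (384x512x3 uint8, red, green, blue), "K" (3x3 intrinsics, pixels), "R" (3x3) and "t" (3): a world point X has camera coordinates R X + t. Camera axes: x right, y down, z forward; pixel columns grow to the right and rows downward; lengths in m; the calibration is good to about 2 mm. A picture is of the moment at which its call begins. There is no depth.
- workorder.hand_in(): hands the job in, once; it reports no verdict.
The state is a dict: "time": time; "joint_positions": joint angles; "joint_vel": joint speeds; "effort": joint torques, N m; "tcp_pos": TCP position; "tool_rot": TCP orientation; "wrist_force": force on the tool from outside, world axes, zero at the start; "wrist_torque": the same for the moment, N m; "grip_width": finger opening in m.
Only numpy, scipy, OpenCV 4.12 (cv2) and the standard library are available. Lean on these libraries where they do the work, as an engineer would, in place of code of your own. Each camera call takes 0.05 s, during which the arm holds its last target. There are 200 camera calls.

## Task

Two small tilting mirror mounts from the band saw's alignment kit stand on the bench. On the mount with the orange corner pad, press down on the pad with the fingertips until its black needle is level with the red mark on its scale (do not run on past the mark), keep it there for about a second, then let go so that the plate springs fully back up. Do not touch the mirrors, leave the mount with the blue pad unpressed, do not shift the red mark, and do not lift or push away any of the things lying about.

Things in the scene. Friction and masses are not known exactly. Their poses are not given: they have to be found in the camera images.
- orange: the mount with the orange pad, fixed to the bench, yaw varies: dark base 170 x 130 x 12 mm. Origin on the bench, +x towards its scale, z up. Its aluminium tilt plate (125 x 110 x 10 mm, top 57 mm above the bench) is hinged along the robot-side edge on a line along y at x = -60 mm, 52 mm up; a spring sits under its far-left corner.
- orange_pad_top (a point): centre of the top of the round orange press pad (28 mm wide, 20 mm flat top, 14 mm tall) on the plate's far-left corner, 71 mm above the bench at rest, 100 mm from the hinge line; frame as the mount's, tilting with the plate. Pressed, it sinks against the spring: 3 to 4 N to start, about 9 N at the deepest mark; it springs back when let go.
- orange_plate (a joint): tilt of the orange mount's plate in rad: 0 = fully up at rest, grows as the pad is pressed, 0.27 = hard stop. The needle sinks 150 mm x sin(tilt), the pad's centre about 100 mm x sin(tilt).
- orange_needle_tip (a point): free tip of the orange mount's black needle (a level bar 5 mm thick carried on the plate, 150 mm from the hinge, lying across the far face of the upright white scale); 52 mm above the bench at rest. It sinks 1.5 times as far as the pad's centre.
- orange_mark_tip (a point): tip of the red mark (5 mm thick bar with a small red block, 10 x 8 x 14 mm, at the scale's edge) on the orange mount's white scale (56 mm wide, 58 mm tall, top 66 mm above the bench), on its far face next to the needle's tip; set 16 to 31 mm below the needle's resting height, different every time. The mark stays where it is set unless knocked.
- orange_mirror_mid (a point): centre of the top of the round pale-blue mirror (60 mm across with its black rim, 5 mm thick) lying on the orange mount's plate, 50 mm towards the hinge and 49 mm to the right (-y of the pad's frame) from the pad's centre. Not to be touched.
- blue_pad_top (a point): top of the blue pad of the other, otherwise identical mount (same sizes, its own needle and red mark). Not to be pressed.
- blue_plate (a joint): tilt of the blue-pad mount's plate in rad: 0 = fully up; it must stay there.
- blue_mirror_mid (a point): centre of the top of the mirror on the blue-pad mount (60 mm across). Not to be touched.
- foam_block: loose pale green foam block, 110 x 70 x 50 mm, origin under its centre
- foam_offcut: loose pale green L-shaped foam offcut, 60 x 50 x 42 mm, origin under its centre
- glue_jar: loose glue jar with yellow cap, 56 mm across, 85 mm tall, origin under its centre
- bench_brush: loose brush lying flat, origin under its middle
- screwdriver: loose screwdriver lying flat, origin under its middle
- try_square: loose try square lying flat: wooden stock 18 x 100 x 16 mm centred on the origin, steel blade 130 x 28 mm along +x
- sanding_block: loose cork sanding block, 90 x 50 x 35 mm, origin under its centre
Things that resemble listed ones, but are neither listed nor needed, are in the scene too. Leave any green look-alike of the orange alone.

How it is judged:
On the way:
1. the fingers press the orange pad and keep the needle level with the red mark (within 5 mm) for 0.6 s (z of orange_needle_tip in the frame of orange_mark_tip between -0.005 and 0.005 m and contact force between the fingers and orange_plate_c0 above 0.5 N), for 0.6 s.
At the end, for the whole second after the job is handed in: the orange mount's plate is let go and back up (tilt under 0.02 rad) and at rest, the blue one is up too, the red mark has not shifted (3 mm) and no loose thing has moved more than 25 mm (value of joint each of orange_plate, blue_plate below 0.02 rad and velocity of joint orange_plate below 0.05 rad/s and distance of orange_mark_tip from where it was at the start of the episode below 0.003 m and not (distance of foam_block from where it was at the start of the episode above 0.025 m) and not (distance of foam_offcut from where it was at the start of the episode above 0.025 m) and not (distance of glue_jar from where it was at the start of the episode above 0.025 m) and not (distance of bench_brush from where it was at the start of the episode above 0.025 m) and not (distance of screwdriver from where it was at the start of the episode above 0.025 m) and not (distance of try_square from where it was at the start of the episode above 0.025 m) and not (distance of sanding_block from where it was at the start of the episode above 0.025 m)); the robot touches nothing.
It fails at once if the needle runs more than 10 mm below the red mark (z of orange_needle_tip in the frame of orange_mark_tip below -0.01 m).
It fails at once if a mirror is touched (over 0.5 N) (contact force between anything else and orange_plate_c1 above 0.5 N or contact force between anything else and blue_plate_c1 above 0.5 N).
It fails at once if the blue-pad mount is pressed (tilt over 0.03 rad) (value of joint blue_plate above 0.03 rad).
It fails at once if the red mark is shifted by more than 3 mm (distance of orange_mark_tip from where it was at the start of the episode above 0.003 m).
It fails at once if a loose thing is lifted or pushed away (moved more than 25 mm) (distance of any of foam_block, foam_offcut, glue_jar, bench_brush, screwdriver, try_square, sanding_block from where it was at the start of the episode above 0.025 m).
It also fails if it takes over 40 s, if anything falls off the work surface, if the arm or the gripper's body presses on something with over 40 N, if the wrist force passes 120 N, or if a joint passes its speed limit or range.

## Working session

There is one attempt and no reset: what is moved stays moved. The work goes in short steps, Python scripts to look and compute and a shell command to move; the robot and the scene stay as the last step left them, time stands still between calls to the robot, and variables do not carry over. Pictures are saved under pics/ and viewed, about 8 in all and at most 12, crops included, and the job is handed in when it is done.

```bash
mkdir -p pics; cat > h.py <<'E'
import numpy as np, cv2
from station import arm, cams, workorder
def snap(n,f=None):
    s=cams.snapshot(n)
    if f: cv2.imwrite('pics/'+f,s['img'][:,:,::-1]); np.savez('pics/'+f+'.npz',K=s['K'],R=s['R'],t=s['t'],img=s['img'])
    return s
def onz(s,u,v,z):
    K,R,t=s['K'],s['R'],s['t']; d=R.T@np.linalg.inv(K)@[u,v,1.]; c=-R.T@t
    return c+d*(z-c[2])/d[2]
def proj(s,X):
    p=s['K']@(s['R']@np.array(X,float)+s['t']); return p[:2]/p[2]
def tri(obs):
    A=[];b=[]
    for s,u,v in obs:
        d=s['R'].T@np.linalg.inv(s['K'])@[u,v,1.]; d/=np.linalg.norm(d); c=-s['R'].T@s['t']
        P=np.eye(3)-np.outer(d,d); A.append(P); b.append(P@c)
    return np.linalg.lstsq(np.vstack(A),np.hstack(b),rcond=None)[0]
E
python3 - <<'E'
from h import *
a=snap('top','top0.png');b=snap('side','side0.png')
im=np.vstack([a['img'],b['img']])
for s,n in ((a,'top'),(b,'side')): print(n,(-s['R'].T@s['t']).round(3), s['R'][2].round(2))
print(arm.state())
E
```

```text
top [0.47  0.025 1.228] [ 0.06 -0.01 -1.  ]
side [-0.052  0.822  0.718] [ 0.49 -0.69 -0.53]
{'time': 0.1, 'joint_positions': array([-1.32076494e+00,  1.16438934e-01,  1.44219869e+00,  4.13629152e-06,
        1.58399500e+00, -3.77842761e-02]), 'joint_vel': array([ 0.00094443, -0.00186706, -0.00293254, -0.00071506, -0.00043886,
        0.00052489]), 'effort': array([ 3.82311831e-03, -7.33661270e+01, -6.33792758e+01, -2.47188655e-05,
        5.29062891e-03,  1.95817711e-05]), 'tcp_pos': array([ 0.19156527, -0.6470697 ,  0.23063524]), 'tool_rot': array([ 9.89662988e-01,  1.43411642e-01, -5.30224985e-05, -5.17275973e-04]), 'wrist_force': array([ 1.48606873, -0.21829047,  0.41115658]), 'wrist_torque': array([ 0.00148354, -0.01213685,  0.03919217]), 'grip_width': 0.08571889941683954}
```

View pics/top0.png

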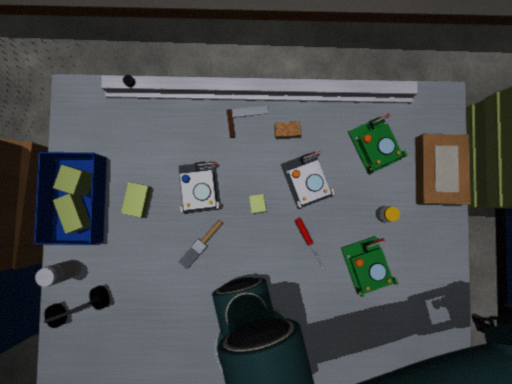

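View pics/side0.png

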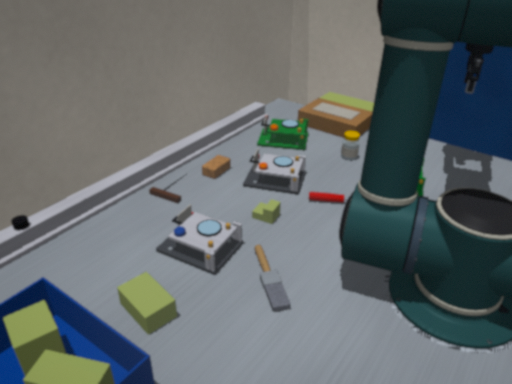

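The top view shows four pads. The orange pad on an aluminium plate is at (297,173). The two orange pads on green look-alikes are at (367,139) and (359,263), and the blue-pad mount is at (186,179). By the description I choose (297,173), which is about (263,165) in the side view. I'll check it in one close crop.

```bash
python3 - <<'E'
from h import *
a=np.load('pics/top0.png.npz');b=np.load('pics/side0.png.npz')
f=lambda s,x,y,w,h:cv2.resize(s['img'][y:y+h,x:x+w,::-1],(400,400),interpolation=cv2.INTER_CUBIC)
cv2.imwrite('pics/c1.png',np.hstack([f(a,275,145,66,66),f(b,240,140,72,72)]))
for n,s in (('top',a),('side',b)):
    hsv=cv2.cvtColor(s['img'],cv2.COLOR_RGB2HSV); x,y,w,h=(275,145,66,66) if n=='top' else (240,140,72,72)
    m=cv2.inRange(hsv,(4,150,90),(18,255,255))[y:y+h,x:x+w]
    _,_,st,c=cv2.connectedComponentsWithStats(m); print(n,st[1:,4],(c[1:]+[x,y]).round(1))
E
```

```text
top [39] [[295.7 173.7]]
side [32] [[262.8 165.5]]
```

View pics/c1.png

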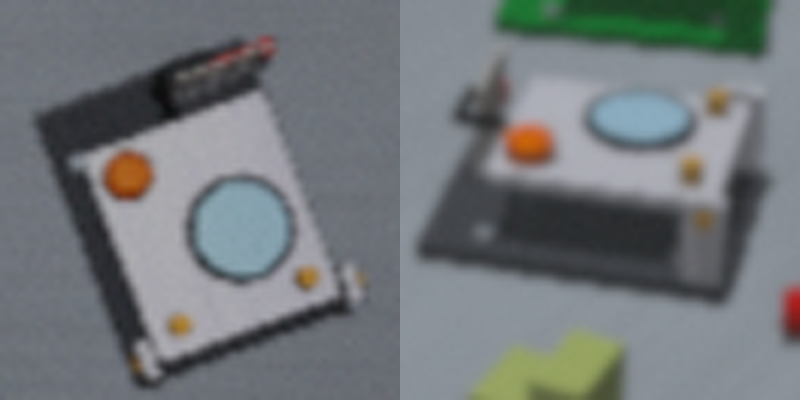

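```bash
python3 - <<'E'
from h import *
a=np.load('pics/top0.png.npz');b=np.load('pics/side0.png.npz')
P=tri([(a,295.9,173.8),(b,263.0,165.6)]);M=tri([(a,314.8,182.6),(b,283.2,161.1)])
print('pad',P.round(4),'mir',M.round(4), 'onz',onz(a,295.9,173.8,.070).round(4),onz(a,314.8,182.6,.062).round(4))
d=(M-P)[:2]; yaw=np.arctan2(d[1],d[0])-np.arctan2(-49,-50); print('yaw',np.degrees(yaw)%360,np.linalg.norm(d))
w=snap('wrist','w0.png'); from scipy.spatial.transform import Rotation as Ro
st=arm.state(); T=Ro.from_quat(st['tool_rot']).as_matrix()
print('cam in tool',(T.T@(-w['R'].T@w['t']-st['tcp_pos'])).round(3)); print((T.T@w['R'].T).round(3)); print(T.round(3), w['K'])
E
```

```text
pad [ 0.594  -0.1235  0.064 ] mir [ 0.5653 -0.1885  0.06  ] onz [ 0.5934 -0.1227  0.07  ] [ 0.5654 -0.188   0.062 ]
yaw 21.7169807659602 0.07103427036346954
cam in tool [ 0.071 -0.    -0.142]
[[ 0.001 -0.96  -0.279]
 [ 1.     0.001 -0.   ]
 [ 0.    -0.279  0.96 ]]
[[ 0.959  0.284 -0.   ]
 [ 0.284 -0.959  0.001]
 [ 0.    -0.001 -1.   ]] [[268.58978167   0.         254.88479075]
 [  0.         268.58978167 186.16431058]
 [  0.           0.           1.        ]]
```

```bash
cat >> h.py <<'E'
from scipy.spatial.transform import Rotation as Ro
yaw=np.radians(21.7)
def rot(tilt,yw=yaw):  # tool x along mount +x, z down, tilted so that z leans towards -x
    return Ro.from_euler('z',yw)*Ro.from_euler('y',tilt,degrees=True)*Ro.from_euler('x',180,degrees=True)
def go(p,R):
    st=arm.state(); T=Ro.from_quat(st['tool_rot'])
    print('tcp',st['tcp_pos'].round(4),'shift',T.inv().apply(np.array(p)-st['tcp_pos']).round(4),'turn',(T.inv()*R).as_rotvec(degrees=True).round(2))
E
python3 - <<'E'
from h import *
R=rot(34); print(R.as_matrix().round(2))
go([.70,-.13,.25],rot(34)); 
E
```

```text
[[ 0.77  0.37 -0.52]
 [ 0.31 -0.93 -0.21]
 [-0.56  0.   -0.83]]
tcp [ 0.1915 -0.6471  0.2307] shift [ 0.6343 -0.3516 -0.0189] turn [ -1.6  -33.98  -5.04]
```

```bash
R='[0.634,-0.352,-0.019,-1.6,-34,-5,0]'; python3 -m pendant '[[0.634,-0.352,-0.019,0,0,0,0],[0.634,-0.352,-0.019,0,0,0,0],[0.634,-0.352,-0.019,0,0,0,0],[0.634,-0.352,-0.019,0,0,0,0],[0.634,-0.352,-0.019,0,0,0,0],[0.634,-0.352,-0.019,0,0,0,0],[0.634,-0.352,-0.019,0,0,0,0],[0.634,-0.352,-0.019,0,0,0,0]]' 
python3 -c "
from h import *
go([.70,-.13,.25],rot(34))"
```

```text
time: 0.82
tcp_pos: [0.426, -0.4077, 0.2401]
tool_rot: [0.99, 0.143, 0.0, 0.0]
wrist_force: [0.9, -0.7, -0.5]
grip_width: 0.0004
tcp [ 0.426  -0.4077  0.2401] shift [ 0.3415 -0.1885 -0.0099] turn [ -1.55 -33.98  -5.06]
```

```bash
python3 -m pendant '[[0.342,-0.188,-0.010,-0.3,-6,-1,0],[0.342,-0.188,-0.010,-0.6,-12,-2,0],[0.342,-0.188,-0.010,-0.8,-18,-3,0],[0.342,-0.188,-0.010,-1.1,-24,-4,0],[0.342,-0.188,-0.010,-1.3,-29,-5,0],[0.342,-0.188,-0.010,-1.6,-34,-5,0],[0.342,-0.188,-0.010,-1.6,-34,-5,0],[0.342,-0.188,-0.010,-1.6,-34,-5,0]]' 
python3 -c "
from h import *
go([.70,-.13,.25],rot(34));go([.692,-.135,.11],rot(34))"
```

```text
time: 1.48
tcp_pos: [0.6599, -0.1713, 0.2467]
tool_rot: [0.939, 0.18, -0.289, 0.055]
wrist_force: [0.8, -1.2, 0.5]
grip_width: -0.0001
tcp [ 0.6599 -0.1713  0.2467] shift [ 0.0416 -0.0235 -0.0323] turn [0.02 0.2  0.04]
tcp [ 0.6599 -0.1713  0.2467] shift [ 0.1126 -0.0218  0.0887] turn [0.02 0.2  0.04]
```

```bash
python3 -m pendant '[[0.11,-0.022,0.04,0,0,0,0],[0.11,-0.022,0.06,0,0,0,0],[0.11,-0.022,0.085,0,0,0,0],[0.11,-0.022,0.085,0,0,0,0],[0.11,-0.022,0.085,0,0,0,0],[0.11,-0.022,0.085,0,0,0,0]]' 
python3 -c "
from h import *
s=snap('wrist','w1.png'); print(arm.state()['tcp_pos'])
cv2.imwrite('pics/w1b.png',cv2.resize(s['img'][:,:,::-1],(800,600),interpolation=cv2.INTER_CUBIC))"
```

```text
time: 1.98
tcp_pos: [0.6905, -0.1374, 0.116]
tool_rot: [0.939, 0.18, -0.288, 0.055]
wrist_force: [-0.2, -0.2, -0.1]
grip_width: -0.0001
[ 0.69106757 -0.137758    0.11806615]
```

View pics/w1b.png

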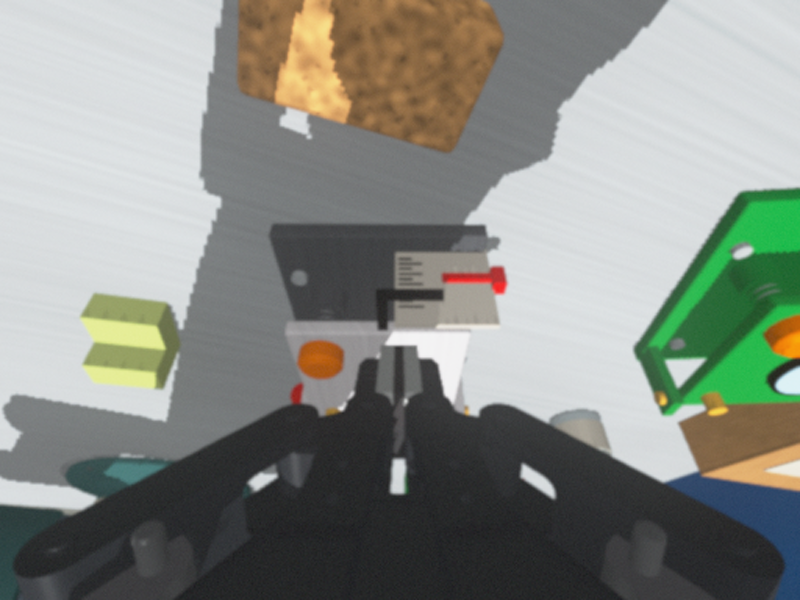

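The wrist view looks at the far face of the scale. The needle tip is at (443,295) in the enlarged picture, about (283,189) in the original. The red mark tip is at (443,278), about (283,178), and its block is at (500,280). The orange pad is at (321,358), about (205,229). I'll measure these more closely.

```bash
cat >> h.py <<'E'
def meas(f,dbg=True):
    s=np.load('pics/'+f+'.npz'); im=s['img'].astype(int); 
    hsv=cv2.cvtColor(s['img'],cv2.COLOR_RGB2HSV)
    red=((hsv[...,0]<4)|(hsv[...,0]>174))&(hsv[...,1]>150)&(hsv[...,2]>90)
    return s,im,hsv,red
E
python3 - <<'E'
from h import *
s,im,hsv,red=meas('w1.png')
for u in range(246,326,4): 
    c=np.where(red[165:200,u])[0]+165; d=np.where(im[182:200,u].max(1)<70)[0]+182
    print(u,'red',(c.min(),c.max()) if len(c) else '-','dark',(d.min(),d.max()) if len(d) else '-')
m=cv2.inRange(hsv,(4,150,90),(18,255,255)); n,_,st,c=cv2.connectedComponentsWithStats(m)
print([(st[i,4],c[i].round(1)) for i in range(1,n) if st[i,4]>100])
E
```

```text
246 red - dark (np.int64(183), np.int64(199))
250 red - dark (np.int64(182), np.int64(192))
254 red - dark (np.int64(186), np.int64(191))
258 red - dark (np.int64(186), np.int64(191))
262 red - dark (np.int64(186), np.int64(191))
266 red - dark (np.int64(186), np.int64(191))
270 red - dark (np.int64(186), np.int64(191))
274 red - dark (np.int64(186), np.int64(191))
278 red - dark (np.int64(186), np.int64(191))
282 red - dark (np.int64(186), np.int64(190))
286 red (np.int64(176), np.int64(180)) dark -
290 red (np.int64(175), np.int64(180)) dark -
294 red (np.int64(175), np.int64(180)) dark -
298 red (np.int64(175), np.int64(180)) dark -
302 red (np.int64(176), np.int64(180)) dark -
306 red (np.int64(176), np.int64(180)) dark -
310 red (np.int64(176), np.int64(180)) dark -
314 red (np.int64(173), np.int64(180)) dark -
318 red (np.int64(172), np.int64(187)) dark -
322 red (np.int64(177), np.int64(185)) dark -
[(np.int32(407), array([502.3, 215.6])), (np.int32(546), array([204.8, 229.7]))]
```

```bash
python3 - <<'E'
from h import *
s=np.load('pics/w1.png.npz');a=np.load('pics/top0.png.npz');b=np.load('pics/side0.png.npz')
print('pad tri',tri([(a,295.9,173.8),(b,263.0,165.6),(s,204.8,229.7)]).round(4),'wrist@z.069',onz(s,204.8,229.7,.069).round(4))
N=onz(s,283.5,188.5,.052)
z=min(np.arange(.01,.05,.0002),key=lambda z:abs(proj(s,[N[0],N[1],z])[1]-177.9)); print('needle',N.round(4),'mark z',z)
ex=np.array([np.cos(yaw),np.sin(yaw)]); P=onz(s,204.8,229.7,.069)
print('needle from pad in mount frame',ex@(N-P)[:2],np.array([-ex[1],ex[0]])@(N-P)[:2])
# yaw from needle bar direction
A=onz(s,256,188.5,.052);B=onz(s,280,188.5,.052); print('bar dir',np.degrees(np.arctan2((A-B)[1],(A-B)[0]))-90)
go([.594,-.1225,.115],rot(14)); go([P[0],P[1],.115],rot(14))
E
```

```text
pad tri [ 0.5944 -0.1239  0.0631] wrist@z.069 [ 0.6053 -0.122   0.069 ]
needle [ 0.6664 -0.1723  0.052 ] mark z 0.04020000000000008
needle from pad in mount frame 0.038185111790735166 -0.06927903088954045
bar dir 21.689726085289763
tcp [ 0.6911 -0.1378  0.1181] shift [-0.0685 -0.05    0.0497] turn [ 0.08 19.98 -0.09]
tcp [ 0.6911 -0.1378  0.1181] shift [-0.0596 -0.0462  0.0438] turn [ 0.08 19.98 -0.09]
```

```bash
python3 -m pendant '[[-0.03,-0.02,0.0,0,7,0,0],[-0.05,-0.04,0.025,0,14,0,0],[-0.068,-0.05,0.045,0,20,0,0],[-0.068,-0.05,0.045,0,20,0,0],[-0.068,-0.05,0.045,0,20,0,0],[-0.068,-0.05,0.045,0,20,0,0],[-0.068,-0.05,0.045,0,20,0,0],[-0.068,-0.05,0.045,0,20,0,0]]' 
python3 - <<'E'
from h import *
s=snap('wrist','w2.png'); print(arm.state()['tcp_pos'],arm.state()['wrist_force'])
cv2.imwrite('pics/w2b.png',cv2.resize(s['img'][60:260,130:390,::-1],(780,600),interpolation=cv2.INTER_CUBIC))
go([.594,-.123,.085],rot(12))
E
```

```text
time: 2.7
tcp_pos: [0.5976, -0.1213, 0.1184]
tool_rot: [0.975, 0.186, -0.119, 0.024]
wrist_force: [0.2, 0.4, -0.5]
grip_width: -0.0001
[ 0.59750919 -0.12118128  0.11780037] [ 0.24771359 -0.66780478  0.14510638]
tcp [ 0.5975 -0.1212  0.1178] shift [0.0041 0.0003 0.0328] turn [ 0.08  2.02 -0.04]
```

View pics/w2b.png

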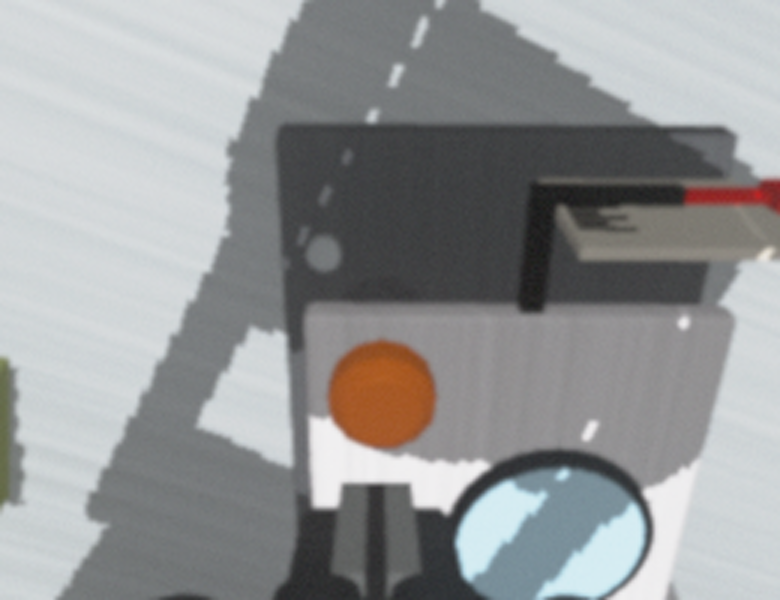

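```bash
python3 - <<'E'
from h import *
s=np.load('pics/w1.png.npz')
s2,im,hsv,red=meas('w2.png')
for u in range(310,392,6):
    c=np.where(red[110:140,u])[0]+110; d=np.where(im[112:140,u].max(1)<60)[0]+112
    print(u,'red',(c.min(),c.max()) if len(c) else '-','dark',(d.min(),d.max()) if len(d) else '-')
print('u profile',im[125,350:366].tolist())
N=tri([(s,283.5,188.5),(s2,358.3,125)]);M=tri([(s,283.5,178),(s2,358.3,125.2)])
print('N',N,'M',M); 
for p in (N,M): print(proj(s,p),proj(s2,p))
for k,z in (('N',.052),):print(onz(s,283.5,188.5,z),onz(s2,358.3,125,z))
m=cv2.inRange(hsv,(4,150,60),(18,255,255)); n,_,st,c=cv2.connectedComponentsWithStats(m)
print([(st[i,4],c[i].round(1)) for i in range(1,n) if st[i,4]>100])
print('pad',onz(s2,257.3,191.7,.071))
for nm,q in (('1',s),('2',s2)): print(nm,-q['R'].T@q['t'])
E
```

```text
310 red - dark (np.int64(122), np.int64(139))
316 red - dark (np.int64(122), np.int64(127))
322 red - dark (np.int64(122), np.int64(131))
328 red - dark (np.int64(122), np.int64(134))
334 red - dark (np.int64(122), np.int64(128))
340 red - dark (np.int64(122), np.int64(127))
346 red - dark (np.int64(122), np.int64(127))
352 red - dark (np.int64(122), np.int64(127))
358 red (np.int64(125), np.int64(126)) dark -
364 red (np.int64(123), np.int64(126)) dark -
370 red (np.int64(123), np.int64(126)) dark -
376 red (np.int64(123), np.int64(126)) dark -
382 red (np.int64(123), np.int64(126)) dark -
388 red (np.int64(121), np.int64(128)) dark -
u profile [[41, 40, 39], [37, 38, 38], [37, 36, 38], [39, 39, 41], [42, 41, 42], [41, 43, 39], [41, 40, 37], [59, 42, 39], [99, 39, 35], [132, 40, 36], [146, 39, 41], [148, 34, 36], [147, 39, 41], [148, 38, 38], [148, 37, 40], [147, 38, 36]]
N [ 0.66652062 -0.17255456  0.05217637] M [ 0.66439777 -0.17673139  0.0387768 ]
[283.83951932 188.67563247] [357.86298118 124.84770839]
[285.98003465 179.3596035 ] [355.16855623 123.9889753 ]
[ 0.66643447 -0.17229489  0.052     ] [ 0.66651508 -0.17299035  0.052     ]
[(np.int32(926), array([257., 191.]))]
pad [ 0.59897879 -0.1223433   0.071     ]
1 [ 0.81942817 -0.08560782  0.19383258]
2 [ 0.69358931 -0.08240198  0.23935398]
```

```bash
python3 - <<'E'
from h import *
s=np.load('pics/w1.png.npz');s2=np.load('pics/w2.png.npz')
ey=np.array([-np.sin(yaw),np.cos(yaw),0])
def line(u1,v1,u2,v2):
    A=[];b=[]
    for q,u,v in ((s,u1,v1),(s2,u2,v2)):
        d=q['R'].T@np.linalg.inv(q['K'])@[u,v,1.]; n=np.cross(d,ey); n/=np.linalg.norm(n); A.append(n);b.append(n@(-q['R'].T@q['t']))
    A.append(ey);b.append(ey@[.6665,-.1726,.052]); return np.linalg.solve(A,b)
for n,r1,r2 in (('needle',[188.5],[124.5]),('mark',[177.5,178,178.5],[124,124.5,125])):
    for v1 in r1:
        for v2 in r2: print(n,v1,v2,line(275 if n=='needle' else 300,v1,350 if n=='needle' else 372,v2).round(4))
# intensity-weighted band centres
for q,u0,u1,v0,v1,nm in ((s,290,308,170,184,'m1'),(s2,364,384,117,131,'m2')):
    im=q['img'].astype(float); sat=(im[v0:v1,u0:u1,0]-im[v0:v1,u0:u1,1:].mean(2)).mean(1); print(nm,sat.round(),(sat.clip(8)-8)@np.arange(v0,v1)/(sat.clip(8)-8).sum())
for q,u0,u1,v0,v1,nm in ((s,256,278,178,199,'n1'),(s2,340,354,114,136,'n2')):
    print(nm,v0,q['img'][v0:v1,u0:u1].mean((1,2)).round())
E
```

```text
needle 188.5 124.5 [ 0.6668 -0.1725  0.0522]
mark 177.5 124 [ 0.6624 -0.1742  0.0358]
mark 177.5 124.5 [ 0.6619 -0.1744  0.0353]
mark 177.5 125 [ 0.6614 -0.1746  0.0348]
mark 178 124 [ 0.6626 -0.1741  0.0366]
mark 178 124.5 [ 0.6621 -0.1743  0.0361]
mark 178 125 [ 0.6616 -0.1745  0.0356]
mark 178.5 124 [ 0.6628 -0.1741  0.0374]
mark 178.5 124.5 [ 0.6623 -0.1743  0.0369]
mark 178.5 125 [ 0.6618 -0.1745  0.0364]
m1 [ 10.  10.  11.  20.  51. 101. 126. 137. 175. 189. 148.  79.  23.  10.] 177.82358621864972
m2 [ -4.  -2.  -0.   5.  19.  47.  85. 106. 113. 107.  81.  43.  15.   7.] 124.9329352319706
n1 178 [126. 129. 129. 116. 120. 133. 119.  78.  49.  46.  45.  46.  48.  60.
  93. 126. 134. 123. 117. 133. 143.]
n2 114 [ 68.  68.  68.  68.  71.  83.  88.  70.  46.  38.  38.  38.  38.  48.
  75. 104. 117. 119. 119. 119. 119. 115.]
```

```bash
python3 -c "
from h import *
go([.595,-.123,.080],rot(7))"
```

```text
tcp [ 0.5975 -0.1212  0.1178] shift [0.0062 0.0007 0.0374] turn [ 0.09  7.02 -0.04]
```

```bash
python3 -m pendant '[[0.004,0.001,0.015,0,3.5,0,0],[0.006,0.001,0.03,0,7,0,0],[0.006,0.001,0.037,0,7,0,0],[0.006,0.001,0.037,0,7,0,0],[0.006,0.001,0.037,0,7,0,0],[0.006,0.001,0.037,0,7,0,0]]' 
python3 - <<'E'
from h import *
s=snap('wrist','w3.png'); b=snap('side','s3.png')
f=lambda i,x,y,w,h:cv2.resize(i['img'][y:y+h,x:x+w,::-1],(400,400),interpolation=cv2.INTER_CUBIC)
cv2.imwrite('pics/w3b.png',np.hstack([f(s,190,60,200,200),f(b,230,120,80,80)]))
go([.595,-.123,.0655],rot(7)); go([.5955,-.123,.0597],rot(7))
E
```

```text
time: 3.25
tcp_pos: [0.5947, -0.1232, 0.0806]
tool_rot: [0.98, 0.188, -0.061, 0.012]
wrist_force: [-0.1, -1.2, -0.6]
grip_width: 0.0002
tcp [ 0.5947 -0.1231  0.0805] shift [0.0022 0.     0.0149] turn [ 0.09  0.04 -0.02]
tcp [ 0.5947 -0.1231  0.0805] shift [0.0033 0.0002 0.0206] turn [ 0.09  0.04 -0.02]
```

View pics/w3b.png

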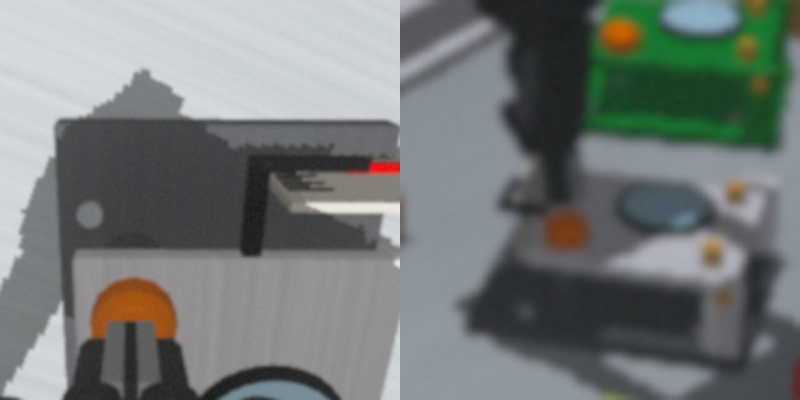

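```bash
python3 - <<'E'
from h import *
s=np.load('pics/w3.png.npz'); ex=np.array([np.cos(yaw),np.sin(yaw),0])
for p in ([.5945,-.1235,.071],[.599,-.1222,.071],np.array([.5947,-.1231,.0805])+.011*ex): print((proj(s,p)-[190,60])*2)
for c in ([.5945,-.1235],[.599,-.1222]): # outline extremes r=14 at z .06, r=10 at z=.071
    for r,z in ((.014,.06),(.010,.071)): print(c,r,(proj(s,np.array([*c,z])+r*ex)-[190,60])*2)
hsv=cv2.cvtColor(s['img'],cv2.COLOR_RGB2HSV); m=cv2.inRange(hsv,(4,150,60),(18,255,255))
ys,xs=np.where(m[:,:300]); print('orange',((np.array([xs.min(),xs.max(),ys.min(),ys.max()])-[190,190,60,60])*2))
E
```

```text
[131.96503976 334.16189961]
[133.49014683 321.02720438]
[131.1626639  317.79000457]
[0.5945, -0.1235] 0.014 [131.86627476 277.60260436]
[0.5945, -0.1235] 0.01 [132.02643995 305.62007674]
[0.599, -0.1222] 0.014 [133.34889058 264.20489039]
[0.599, -0.1222] 0.01 [133.59002334 291.83073095]
orange [ 92 174 280 338]
```

The wrist view shows the fingertip edge at crop (133,320) over the orange pad at (134,~335), so the TCP is centred within about 1 mm. Mirror and scale are clear. I'll press partway first.

```bash
python3 -m pendant '[[0.001,0,0.005,0,0,0,0],[0.0015,0,0.009,0,0,0,0],[0.002,0,0.012,0,0,0,0],[0.0025,0,0.015,0,0,0,0],[0.0025,0,0.015,0,0,0,0],[0.0025,0,0.015,0,0,0,0],[0.0025,0,0.015,0,0,0,0]]' 
python3 - <<'E'
from h import *
s=snap('wrist','w4.png');print(arm.state()['wrist_force'])
for f in ('w3.png','w4.png'):
    q=np.load('pics/'+f+'.npz'); print(f,q['img'][125:155,330:365].mean((1,2)).round())
go([.5955,-.123,.0597],rot(7))
E
```

```text
time: 3.93
tcp_pos: [0.595, -0.1229, 0.0651]
tool_rot: [0.98, 0.188, -0.06, 0.012]
wrist_force: [3.2, 1.2, 5.5]
grip_width: -0.0002
[2.63410257 1.94916149 5.34573919]
w3.png [108. 109. 109. 109. 108. 108. 104.  97.  87.  81.  79.  77.  66.  49.
  42.  43.  43.  44.  43.  48.  62.  83.  93.  95. 101.  98.  90.  94.
  93.  89.]
w4.png [ 83.  86.  99. 106. 109. 110. 111. 111. 110. 110. 107.  98.  86.  77.
  73.  66.  54.  47.  48.  47.  48.  47.  47.  55.  75.  91.  92.  94.
  96.  92.]
tcp [ 0.595  -0.1229  0.0651] shift [0.0011 0.0003 0.0053] turn [ 0.08 -0.02 -0.04]
```

```bash
python3 -m pendant '[[0.0005,0,0.002,0,0,0,0],[0.001,0,0.004,0,0,0,0],[0.001,0,0.0053,0,0,0,0],[0.001,0,0.0053,0,0,0,0],[0.001,0,0.0053,0,0,0,0]]' 
python3 - <<'E'
from h import *
s=snap('wrist','w5.png'); b=snap('side','s5.png')
f=lambda i,x,y,w,h:cv2.resize(i['img'][y:y+h,x:x+w,::-1],(400,400),interpolation=cv2.INTER_CUBIC)
cv2.imwrite('pics/w5b.png',np.hstack([f(s,310,100,90,90),f(b,230,120,80,80)]))
print(arm.state()['tcp_pos'],arm.state()['wrist_force'])
im=s['img'].astype(float)
print('needle 115+',im[115:150,335:360].mean((1,2)).round()); 
for u in (365,372,380,388): print(u,'red',(im[115:150,u,0]-im[115:150,u,1:].mean(1)).round().astype(int).tolist())
ex=np.array([np.cos(yaw),np.sin(yaw),0]);ey=np.array([-ex[1],ex[0],0])
N=np.array([.6667,-.1725,0]);M=np.array([.6621,-.1743,.0353])
for z in (.030,.0325,.035,.0375,.04): print(z,'needle row pred',proj(s,N+[0,0,z]+.01*ey))
print('mark pred',proj(s,M-.015*ey))
E
```

```text
time: 4.4
tcp_pos: [0.5954, -0.1227, 0.0598]
tool_rot: [0.98, 0.188, -0.059, 0.012]
wrist_force: [2.9, 2.8, 6.7]
grip_width: -0.0001
[ 0.59542905 -0.12271738  0.05989915] [4.07413875 2.44962613 5.89839097]
needle 115+ [210. 210. 210. 210. 210. 210. 211. 211. 211. 207. 180. 122.  82.  83.
  96. 105. 109. 110. 110. 111. 111. 109. 105.  96.  85.  74.  66.  56.
  49.  48.  49.  48.  48.  49.  57.]
365 red [-6, -6, -6, -6, -6, -6, -8, -7, -6, -7, -5, -3, -3, -4, -2, -4, -4, -2, -2, -2, -2, -4, -3, -3, -4, -4, -5, -2, 0, 1, 2, 0, 2, 0, 2]
372 red [-7, -8, -7, -7, -6, -5, -6, -6, -6, -8, -6, -3, -4, -4, -4, -4, -4, -6, -4, -6, -2, -2, -4, -3, -2, -4, -3, -2, 0, 2, 0, 2, 1, 2, 4]
380 red [-4, -6, -6, -6, -6, -8, -8, -7, -4, -6, -7, -7, 0, 0, 0, -4, -4, -4, -3, -4, -3, -4, -1, -3, -4, -4, -2, -2, -3, -4, -3, 0, 6, 10, 28]
388 red [-8, -8, -8, -7, -8, -7, -5, -7, -6, -8, -7, -4, -2, 0, -2, -2, -4, -2, -4, -4, -4, -2, -4, -3, -2, -2, -2, -3, -2, -4, -3, -1, 2, 10, 29]
0.03 needle row pred [357.2387015  142.19639828]
0.0325 needle row pred [358.68829048 143.19709554]
0.035 needle row pred [360.17934469 144.22641757]
0.0375 needle row pred [361.7136691  145.28561039]
0.04 needle row pred [363.29317499 146.37599342]
mark pred [400.375994   152.34533367]
```

View pics/w5b.png

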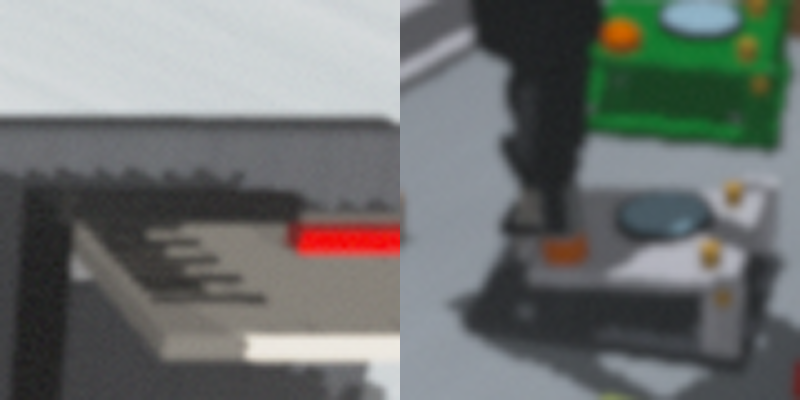

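```bash
python3 - <<'E'
from h import *
Q={f:np.load(f'pics/{f}.png.npz') for f in ('w1','w2','w3','w4','w5')}
ex=np.array([np.cos(yaw),np.sin(yaw),0]);ey=np.array([-ex[1],ex[0],0])
def band(g,v0,lo):  # half-height edges of a band (signal g positive in the band)
    g=np.asarray(g); h=(g.max()+lo)/2; i=np.where(g>h)[0]; a,b=i[0],i[-1]
    return v0+a-(g[a]-h)/(g[a]-g[a-1]), v0+b+(g[b]-h)/(g[b]-g[b+1])
for f,u0,u1,v0,v1 in (('w1',290,308,168,186),('w2',364,384,115,133),('w3',381,389,130,160),('w4',386,396,130,165),('w5',385,399,140,170)):
    im=Q[f]['img'].astype(float)[v0:v1,u0:u1]; r=(im[...,0]-im[...,1:].mean(2)).mean(1)
    e=band(r,v0,0); M=np.array([.6621,-.1743,.0353]); c=np.mean(e)
    # choose ey so u matches
    k=min(np.arange(-.05,.02,.0005),key=lambda k:abs(proj(Q[f],M+k*ey)[0]-(u0+u1)/2)); print(f,'mark edges',np.round(e,1),'c',round(c,2),'pred',proj(Q[f],M+k*ey).round(2))
for f,u,z,v in (('w1',268,.052,188.4),('w2',347,.052,124.4),('w3',347,.052,None),('w5',347,.0352,None)):
    N=np.array([.6667,-.1725,z]); k=min(np.arange(-.03,.06,.0005),key=lambda k:abs(proj(Q[f],N+k*ey)[0]-u))
    col=Q[f]['img'][120:170,u-8:u+6].mean((1,2)).round().astype(int); print(f,'needle pred',proj(Q[f],N+k*ey).round(2), 'obs',v, '' if v else col[10:40].tolist())
E
```

```text
w1 mark edges [174.9 180.8] c 177.82 pred [298.93 177.33]
w2 mark edges [122.2 127.7] c 124.95 pred [373.89 124.18]
w3 mark edges [141.3 146.5] c 143.88 pred [385.23 142.57]
w4 mark edges [147.8 153.5] c 150.64 pred [390.76 149.26]
w5 mark edges [150.9 156.8] c 153.83 pred [392.11 152.35]
w1 needle pred [267.71 188.37] obs 188.4 
w2 needle pred [347.33 124.52] obs 124.4 
w3 needle pred [346.6  141.36] obs None [107, 103, 94, 81, 72, 69, 67, 59, 46, 41, 43, 43, 43, 43, 49, 69, 90, 96, 97, 106, 97, 79, 84, 82, 75, 91, 117, 124, 123, 124]
w5 needle pred [346.92 144.32] obs None [105, 110, 111, 111, 112, 111, 110, 107, 97, 86, 75, 67, 57, 49, 48, 49, 48, 48, 49, 55, 63, 78, 91, 87, 69, 72, 82, 78, 66, 66]
```

```bash
python3 - <<'E'
from h import *
from scipy.optimize import least_squares
Q={f:np.load(f'pics/{f}.png.npz') for f in ('w1','w2','w3','w4','w5')}
ex=np.array([np.cos(yaw),np.sin(yaw),0]);ey=np.array([-ex[1],ex[0],0]); M=np.array([.6621,-.1743,.0353])
obs={'w1':(299,177.82),'w2':(374,124.95),'w3':(385,143.88),'w4':(391,150.64),'w5':(392,153.83)}
k={f:min(np.arange(-.06,.02,.0005),key=lambda k:abs(proj(Q[f],M+k*ey)[0]-obs[f][0])) for f in obs}
r=least_squares(lambda p:[proj(Q[f],M+p[0]*ex+[0,0,p[1]]+k[f]*ey)[1]-obs[f][1] for f in obs],[0,0],x_scale=.001)
print('mark dx,z',r.x[0],.0353+r.x[1],r.fun.round(2))
s=Q['w5']
for t in np.arange(.09,.135,.01):
    N=np.array([.6667,-.1725,.0522])-.15*(1-np.cos(t))*ex-[0,0,.15*np.sin(t)]; print(t.round(3),N[2].round(4),proj(s,N+.014*ey).round(2))
E
```

```text
mark dx,z -0.000924820818108869 0.035046376465862186 [-0.02  0.3  -0.06 -0.05 -0.12]
0.09 0.0387 [355.5  146.83]
0.1 0.0372 [354.59 146.41]
0.11 0.0357 [353.69 146.03]
0.12 0.0342 [352.81 145.67]
0.13 0.0328 [351.94 145.35]
```

The mark fits at z = 0.0350. The needle is at about 0.035–0.036, both from the image and from the TCP height, so they are level. I'll hold for about a second, then let go.

```bash
python3 -m pendant '[[0,0,0,0,0,0,0],[0,0,0,0,0,0,0],[0,0,0,0,0,0,0],[0,0,0,0,0,0,0],[0,0,0,0,0,0,0],[0,0,0,0,0,0,0],[0,0,0,0,0,0,0],[0,0,0,0,0,0,0]]' && python3 -m pendant '[[0,0,0,0,0,0,0],[0,0,0,0,0,0,0],[0,0,0,0,0,0,0],[0,0,0,0,0,0,0],[0,0,0,0,0,0,0],[0,0,0,0,0,0,0]]' && python3 -m pendant '[[0,0,-0.003,0,0,0,0],[0,0,-0.006,0,0,0,0],[0,0,-0.010,0,0,0,0],[0,0,-0.015,0,0,0,0],[0,0,-0.03,0,0,0,0],[0,0,-0.055,0,0,0,0],[0,0,-0.085,0,0,0,0],[0,0,-0.085,0,0,0,0]]' && python3 -m pendant '[[0,0,0,0,0,0,0],[0,0,0,0,0,0,0],[0,0,0,0,0,0,0],[0,0,0,0,0,0,0]]'
python3 - <<'E'
from h import *
s=snap('wrist','w6.png'); b=snap('side','s6.png')
f=lambda i,x,y,w,h:cv2.resize(i['img'][y:y+h,x:x+w,::-1],(400,400),interpolation=cv2.INTER_CUBIC)
cv2.imwrite('pics/w6b.png',np.hstack([f(s,190,80,160,160),f(b,230,120,80,80)]))
for n,p in (('needle rest',[.6667,-.1725,.0522]),('mark',[.6612,-.1746,.0350])): print(n,(proj(s,p)-[190,80])*2.5)
print(arm.state()['tcp_pos'])
E
```

```text
time: 5.17
tcp_pos: [0.5954, -0.1227, 0.0599]
tool_rot: [0.98, 0.188, -0.059, 0.012]
wrist_force: [3.4, 2.2, 5.9]
grip_width: -0.0001
time: 5.67
tcp_pos: [0.5954, -0.1227, 0.0599]
tool_rot: [0.98, 0.188, -0.059, 0.012]
wrist_force: [3.1, 3.0, 6.7]
grip_width: 0.0
time: 6.33
tcp_pos: [0.6068, -0.119, 0.1506]
tool_rot: [0.981, 0.188, -0.057, 0.013]
wrist_force: [1.2, 0.5, -0.4]
grip_width: -0.0004
time: 6.67
tcp_pos: [0.6041, -0.1189, 0.1426]
tool_rot: [0.98, 0.188, -0.061, 0.012]
wrist_force: [0.1, 0.3, -0.1]
grip_width: 0.0003
needle rest [381.83602449 138.76339832]
mark [365.19196427 144.34663244]
[ 0.60423794 -0.11888883  0.14289916]
```

View pics/w6b.png

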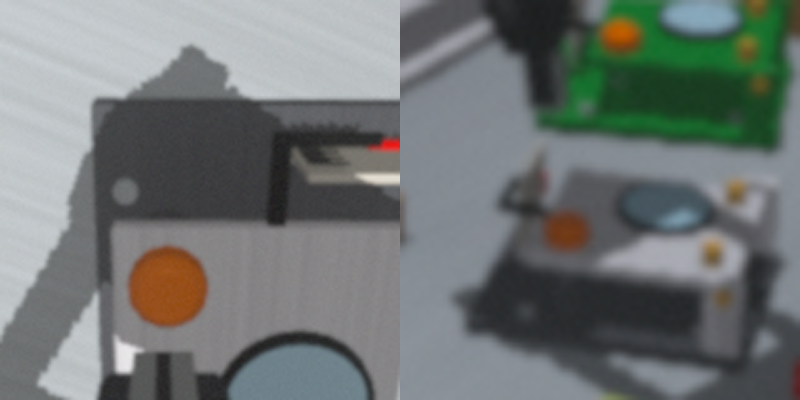

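The plate is back up. The needle tip is at crop (382,139), exactly where the rest pose predicts, the mark is unmoved at (370–400,145), and the robot is clear. I'll hand in.

```bash
python3 -c "
from station import workorder
print(workorder.hand_in())"
```

```text
the job is handed in; nothing more can be done
None
```

I pressed the pad on the orange mount, held the needle level with the red mark for a little over a second, then let go, and the job is handed in. No verdict was reported.

- **Press:** I used shut fingertips, and the fingertip stayed steady at z = 0.0599 m during the hold with about 6–7 N upward on the wrist. The needle came out at z ≈ 0.035–0.036 m and the red mark at 0.0350 m, so they were level to about 1 mm.
- **After letting go:** the needle tip was within a pixel of its predicted rest position, the mark had not visibly moved, and the wrist force was near zero with the fingers well clear at about 0.143 m. The mirrors, the blue mount and the loose things were never approached at contact height. I took no final overview picture to check them.
- **Checks that disagreed:** my first single-view estimate of the mark, 0.040 m, was wrong because the mark sits about 5 mm nearer the scale than the needle. Combining five views corrected it. A first wrist-camera estimate of the pad position was also about 11 mm off because it included the pad's side wall. The top view and a close-up of the pad's outline settled it.

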